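# Free the tight block from the dry-block heater

## Robot

A 6-joint arm with a two-finger parallel gripper is mounted at the origin on a cart in front of the work surface, level with it; the furniture and walls round the work are solid. World frame = base frame: x ahead of the robot, y to its left, z up, the work surface at z = 0. Lengths are in m, angles in rad, forces in N, time in s.
With the tool pointing down it reaches from about 0.35 to 0.975 m from the base axis. Payload 4.9 kg.
Tool frame: the origin (TCP) lies midway between the tips of the shut fingers; the grasp point (between the pads) lies 19 mm behind it; z points along the fingers, y is the line along which they close (so a half turn about z gives the same grasp; the last joint's range is limited). The gripper opens to 85 mm and grips with 20 to 120 N. Pads are 22 mm wide; open, the fingers measure 114 mm over their backs; the gripper's body (76 mm by 85 mm) begins 54 mm behind the grasp point. The pads swing forward as they close: fully open they stand 13 mm farther back than shut.
Start: joints at [-1.33, 0.053, 1.613, -0, 1.476, -0.119], TCP at [0.22, -0.585, 0.21] pointing down, gripper open.
Joint ranges: [-3.01, 3.01], [-1.01, 2.22], [0.06, 2.58], [-1.02, 4.17], [0.09, 2.62], [-3.14, 3.14]. Speed limits (rad/s): [2.57, 2.57, 3.14, 3.14, 3.14, 3.14].

## Interface

Orientations are given as a rotation vector (axis times angle).
In Python, from station import ctrl, optics, job gives the robot as it stands.
- The arm moves only by the shell command python3 -m jog 'ROWS' [OPENING] [FORCE]. ROWS is JSON, a list of rows, each a list of 2 entries, a list of its own where there are three numbers: the shift along the tool's x, y, z in m, then the turn, a rotation vector about the tool's x, y, z in rad. A call has 1 to 5 rows; each row is the pose to reach, as a shift and turn from the pose commanded when the call began, along the tool's axes at that moment; what a row does not reach only later rows make up. A row lasts 1/10 s, in which the tool goes at most 50 mm and 8.59 degrees, less where a joint would pass 70% of its speed; a pose out of reach is approached as far as the arm can. A call with a gripper value outside its range is refused whole. OPENING is the opening, from 0 (shut) to 1 (fully open), set as the call begins (- or left out, the last holds). The fingers move at their own pace and stop on an object; FORCE is the grip in N (left out, the last holds). Time passes only in rows, so rows that repeat a pose let the fingers close. It gives the time, the measured TCP pose, the force, the opening and the grip force at its end, in the units of the state.
- ctrl.get_obs(): the state, without advancing time (a new reading comes with each control period).
- optics.get_image(name): name is "scene" or "top" or "wrist"; returns a dict with "image" (480x640x3 uint8, blue, green, red), "fx", "fy", "cx", "cy" (pixels), "D" ([k1, k2, p1, p2, k3] as OpenCV has them; the pictures are not rectified), "rvec" (rotation vector, rad) and "tvec" (3), from world to camera coordinates, as OpenCV has them; the wrist camera has in their place "mount" (4x4, takes a point from camera to tool coordinates, whose origin is the TCP and whose axes are the flange's). Camera axes: x right, y down, z forward; pixel columns grow to the right and rows downward; lengths in m; the calibration is good to about 2 mm. A picture is of the moment at which its call begins: read the wrist's pose just before it. There is no depth.
- job.finish_job(): hands the job in; it is judged then, once.
The state is a dict: "t": time; "q": joint angles; "dq": joint speeds; "effort": joint torques, N m; "tool_pos": TCP position; "tool_rot": TCP orientation; "contact_force": force on the tool from outside, world axes, zero at the start; "wrist_torque": the same for the moment, N m; "opening": finger opening in m; "grip_force": force on a finger pad.
Only numpy, scipy, OpenCV 4.12 (cv2) and the standard library are available. Lean on these libraries where they do the work, as an engineer would, in place of code of your own. Each camera call takes 0.05 s, during which the arm holds its last target. There are 200 camera calls.

## Task

Swing the dry-block heater's hinged cover right up by its bar handle, then take the aluminium tube block by its stem and rock it side to side by several degrees, easing it up a little with each rock, until it frees from the two sprung grips in its socket. Pulled straight up it stays stuck and the light heater comes with it: the heater must not be lifted, tipped or dragged, and the other things are left alone. The job finishes while holding: keep the block level, one to three centimetres above the rim of its socket, with the cover still open.

Things in the scene. Friction and masses are not known exactly. Their poses are not given: they have to be found in the camera images.
- heater: white dry-block heater, loose on the bench on rubber feet, 200 (x) x 220 (y) x 117 mm, about 1.7 kg in all. Origin on the bench under the centre of its socket; +x points to its tall rear housing (x 80 to 135 mm, z up to 117), -x to its front panel (x -65), +y to its left, z up. Its deck is 45 mm high and has the socket, an opening 54 (x) x 86 (y) mm
- socket_rim (a point): centre of the socket's mouth, at deck height, 45 mm above the heater's origin, axes as the heater's. In the socket's +y and -y walls, 4 mm below the rim, a sprung rubber nose presses with 18 N on each side of the block; friction holds about 16 N a side. The block sits on a ridge 24 mm wide in y, with 12 mm of air under its left and right edges, so it can rock about the x axis
- block: bare aluminium tube block, 50 (x) x 74 (y) x 46 mm, 0.4 kg, ten dark tube holes in its top and an upright lifting stem in the middle. Origin at the centre of its underside, z up, axes as the heater's when seated; seated, its underside is 18 mm below the socket's rim (27 mm above the bench). It leaves the grips after rising about 14 mm
- stem (a point): middle of the block's lifting stem, 70 mm above its underside. The stem is 22 (x) x 30 (y) mm and stands from 46 to 86 mm above the underside; take it from above with the fingers across its 30 mm (y) width
- cover (a joint): angle of the grey cover plate (157 x 170 x 4 mm, 12 mm side lips): 0 closed, level above the block; grows as its front rises and swings back; 1.57 upright, stop at 1.9. A stiff hinge holds it where it is left; moving it takes about 3 N at the handle. Closed or half open it blocks the way to the stem from above
- cover_hinge (a point): middle of the hinge axis, which lies along the heater's y, at x +100, z 121 mm in the heater's frame; fixed to the heater
- cover_handle (a point): middle of the cover's steel bar handle: round bar, 10 mm diameter, 104 mm long, along y, 45 mm in front of the cover's front edge and 190 mm from the hinge axis, in the plane of the plate (so on top when the cover stands upright). It can be pinched from above across the bar and turns between the fingers
- timer: white countdown timer 62 x 66 x 18 mm lying on the bench; bystander, origin at its underside
- petri: flat round culture dish, 92 mm diameter, 16 mm high; bystander, origin at its underside
- beaker: glass beaker, 55 mm diameter, 68 mm high; bystander, origin at its underside
- amber_bottle: small amber bottle with black cap, 39 mm diameter, 77 mm high; bystander, origin at its underside
There are look-alikes about, which are no part of the job. What is shaped like the block but yellow is not meant.

How it is judged:
By the outcome, as a careful person would: the job done as asked, in the order asked, and still so for the second after the job is handed in, while the arm keeps its last pose, push and grip.
It also fails if it takes over 64 s, if anything falls off the work surface, if the arm or the gripper's body presses on something with over 40 N, if the wrist force passes 120 N, or if a joint passes its speed limit or range.

## Working session

There is one attempt and no reset: what is moved stays moved. The work goes in short steps, Python scripts to look and compute and a shell command to move; the robot and the scene stay as the last step left them, time stands still between calls to the robot, and variables do not carry over. Pictures are saved under pics/ and viewed, at most 10 in all, crops included, and the job is handed in when it is done.

```bash
mkdir -p pics; ls
python3 - <<'E'
from station import ctrl, optics
import cv2, numpy as np
o=ctrl.get_obs(); print({k:np.round(v,3).tolist() for k,v in o.items()})
ims=[]
for n in("scene","top"):
    d=optics.get_image(n); cv2.imwrite(f"pics/{n}0.png",d["image"])
    print(n,d["fx"],d["cx"],d["cy"],np.round(d["D"],3),np.round(d["rvec"],3),np.round(d["tvec"],3))
    np.savez(f"{n}0.npz",**{k:v for k,v in d.items()})
E
```

```text
pics
{'t': 0.0, 'q': [-1.33, 0.053, 1.614, -0.0, 1.476, -0.119], 'dq': [0.001, -0.0, -0.0, -0.0, 0.0, -0.001], 'effort': [-0.003, -39.368, -37.018, -0.0, 0.007, -0.0], 'tool_pos': [0.22, -0.584, 0.209], 'tool_rot': [-3.089, -0.562, 0.0], 'contact_force': [0.466, 0.04, -0.05], 'wrist_torque': [-0.055, -0.026, 0.026], 'grip_force': 0.0, 'opening': 0.086}
scene 510.8397674847306 315.14335620660006 235.3930711746251 [-0.06  0.    0.    0.    0.  ] [ 0.757 -2.626  1.101] [0.39  0.433 0.931]
top 489.4682002574724 317.6863277981647 241.58925468692257 [-0.108  0.     0.     0.     0.   ] [ 2.106 -2.123  0.19 ] [-0.204  0.615  0.99 ]
```

View pics/scene0.png

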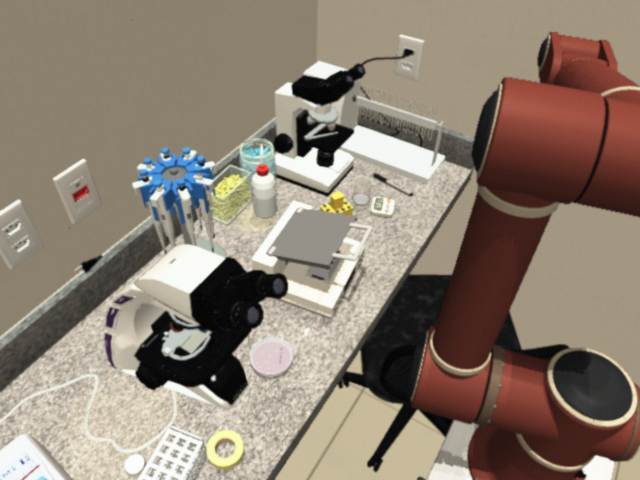

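View pics/top0.png

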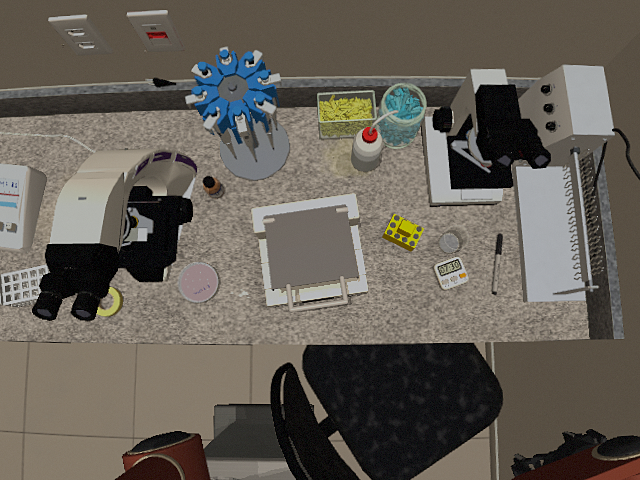

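The scene picture shows the heater with its grey cover shut at about (315,240) and the bar handle on the right at (360,240). The top picture shows the cover at (312,247), the handle bar around (288–347, 305), the yellow decoy at (405,232), the petri at (199,282) and the timer and beaker on the right. I'll zoom in on the handle in both views.

Run:
```python
import cv2, numpy as np
a=cv2.imread("pics/top0.png")[180:320,240:380]; b=cv2.imread("pics/scene0.png")[195:320,245:385]
a=cv2.resize(a,(400,400),interpolation=cv2.INTER_CUBIC); b=cv2.resize(b,(400,357),interpolation=cv2.INTER_CUBIC)
b=cv2.copyMakeBorder(b,0,43,0,0,cv2.BORDER_CONSTANT)
cv2.imwrite("pics/zoom.png",np.hstack([a,b]))
```

```text
(no output)
```

View pics/zoom.png

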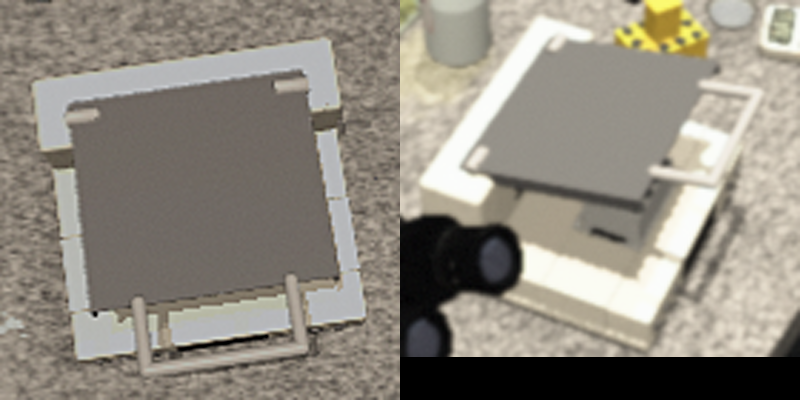

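In the zoom, the handle bar's end centres are top (291.5,310.2) and (346.8,303.2), scene (354.6,258.4) and (370.7,227.6). The housing's top rear corners are at top (251.5,209) and (356,194).

```bash
cat > h.py <<'E'
import cv2, numpy as np
from scipy.spatial.transform import Rotation as R
def ray(d,uv):
    K=np.array([[d["fx"],0,d["cx"]],[0,d["fy"],d["cy"]],[0,0,1.]])
    p=cv2.undistortPoints(np.array([[uv]],float),K,np.array(d["D"],float))[0,0]
    Rm=cv2.Rodrigues(np.array(d["rvec"],float))[0]; t=np.array(d["tvec"],float).ravel()
    return -Rm.T@t, Rm.T@np.array([p[0],p[1],1])
def plane(d,uv,z):
    c,v=ray(d,uv); return c+v*(z-c[2])/v[2]
def tri(d1,u1,d2,u2):
    c1,v1=ray(d1,u1);c2,v2=ray(d2,u2)
    s=np.linalg.lstsq(np.c_[v1,-v2],c2-c1,rcond=None)[0]
    a,b=c1+s[0]*v1,c2+s[1]*v2; return (a+b)/2,np.linalg.norm(a-b)
E
python3 - <<'E'
from h import *
np.set_printoptions(precision=4,suppress=True)
T=np.load("top0.npz");S=np.load("scene0.npz")
l=tri(T,(291.5,310.2),S,(354.6,258.4)); r=tri(T,(346.8,303.2),S,(370.7,227.6)); print(l,r,np.linalg.norm(l[0]-r[0]))
f=lambda u,v:(240+u/2.857,180+v/2.857)
for n,z,u in[("plL",.123,(70,105)),("plR",.123,(308,75)),("frR",.123,(340,278)),("frL",.123,(90,310)),("hL",.117,(33,83)),("hR",.117,(332,40)),("deckfL",.045,(78,359)),("deckfR",.045,(365,320)),("barL",.121,(147,372)),("barR",.121,(305,352))]:
    print(n,plane(T,f(*u),z))
for n,uv,z in[("petri",(199,282),.016),("timer",(451,273),.018),("beaker",(449,241),.03),("bottle",(211,186),.07),("decoy",(404,230),.05)]: print(n,plane(T,uv,z))
E
```

```text
(array([ 0.4626, -0.1599,  0.1586]), np.float64(0.000160560173219278)) (array([ 0.4763, -0.2639,  0.1577]), np.float64(0.0028363438372138567)) 0.10492820164589274
plL [ 0.6532 -0.102   0.123 ]
plR [ 0.6735 -0.2715  0.123 ]
frR [ 0.5281 -0.291   0.123 ]
frL [ 0.5072 -0.1179  0.123 ]
hL [ 0.6713 -0.0743  0.117 ]
hR [ 0.701  -0.2896  0.117 ]
deckfL [ 0.4784 -0.1008  0.045 ]
deckfR [ 0.5058 -0.3145  0.045 ]
barL [ 0.4645 -0.1573  0.121 ]
barR [ 0.4774 -0.266   0.121 ]
petri [0.5328 0.0553 0.016 ]
timer [ 0.5479 -0.5022  0.018 ]
beaker [ 0.6176 -0.4986  0.03  ]
bottle [0.737  0.0233 0.07  ]
decoy [ 0.6389 -0.3962  0.05  ]
```

Bar span comes out at 105 mm (104 given) and height 158 mm, so the cover is already about 0.2 rad open. Heater yaw is about 0.132, hinge (0.6535,-0.187,0.121), socket centre (0.554,-0.200). Next I go above the bar.

```bash
cat >> h.py <<'E'
YAW=0.132; EX=np.array([np.cos(YAW),np.sin(YAW),0]); EY=np.array([-EX[1],EX[0],0]); H=np.array([.6535,-.187,.121]); O=np.array([.5544,-.2,0])
def rel(o,p,Rt=None):
    "row (shift, turn) from state o to world TCP p, orientation Rt"
    R0=R.from_rotvec(o["tool_rot"]); s=R0.inv().apply(np.array(p)-o["tool_pos"])
    w=np.zeros(3) if Rt is None else (R0.inv()*Rt).as_rotvec()
    print("row",np.round(s,4).tolist(),np.round(w,3).tolist())
def down(y): # tool down, tool y along horizontal unit y
    z=np.array([0,0,-1.]); return R.from_matrix(np.c_[np.cross(y,z),y,z])
E
python3 -m jog '[[[0.365,-0.261,-0.04],[0,0,-1.346]],[[0.365,-0.261,-0.04],[0,0,-1.346]],[[0.365,-0.261,-0.04],[0,0,-1.346]],[[0.365,-0.261,-0.04],[0,0,-1.346]],[[0.365,-0.261,-0.04],[0,0,-1.346]]]' 0.5
python3 - <<'E'
from h import *
from station import ctrl
o=ctrl.get_obs(); rel(o,[.4695,-.2119,.25],down(EX)); print(o["q"],o["opening"],o["dq"])
E
```

```text
t: 0.6
tool_pos: [0.3592, -0.3761, 0.2318]
tool_rot: [-2.665, -1.662, -0.0]
contact_force: [0.6, -0.7, -0.8]
opening: 0.0426
grip_force: 0.0
row [0.196, 0.0269, -0.0181] [-0.0, -0.001, -0.587]
[-9.51702623e-01 -2.13291932e-01  1.82752538e+00  1.43907845e-04
  1.52796642e+00 -4.96330930e-01] 0.04264729361110308 [ 8.82906175e-01 -3.46959992e-01  2.21166333e-01  5.52616123e-04
  1.16308000e-01 -6.16943592e-01]
```

```bash
python3 -m jog '[[[0.182,0.025,-0.016],[0,0,-0.54]],[[0.182,0.025,-0.016],[0,0,-0.54]],[[0.182,0.025,-0.016],[0,0,-0.54]],[[0.182,0.025,-0.016],[0,0,-0.54]],[[0.182,0.025,-0.016],[0,0,-0.54]]]'
python3 -m jog '[[[0,0,0],[0,0,0]],[[0,0,0],[0,0,0]]]'
python3 - <<'E'
from h import *
from station import ctrl,optics
o=ctrl.get_obs(); rel(o,[.4695,-.2119,.25],down(EX)); print(o["q"],o["opening"])
d=optics.get_image("wrist"); cv2.imwrite("pics/w1.png",d["image"]); print(d["mount"],d["fx"],d["cx"],d["cy"],d["D"])
np.savez("w1.npz",pos=o["tool_pos"],rot=o["tool_rot"],**d)
E
```

```text
t: 1.1
tool_pos: [0.4636, -0.223, 0.2484]
tool_rot: [2.124, 2.314, 0.002]
contact_force: [-0.3, -1.2, 0.2]
opening: 0.0427
grip_force: 0.0
t: 1.3
tool_pos: [0.4613, -0.2269, 0.2476]
tool_rot: [-2.133, -2.305, 0.001]
contact_force: [0.0, -0.6, -0.8]
opening: 0.0427
grip_force: 0.0
row [0.0143, 0.0093, -0.0024] [-0.001, -0.0, -0.055]
[-6.01599537e-01 -2.35504002e-01  1.82022969e+00 -4.49062952e-04
  1.55779546e+00 -6.78953453e-01] 0.042699862489823846
[[ 7.46013109e-04 -9.52974550e-01 -3.03049419e-01  7.78679680e-02]
 [ 9.99999722e-01  7.13511495e-04  2.17966448e-04  1.59321474e-03]
 [ 8.51276607e-06 -3.03049497e-01  9.52974817e-01 -1.65868661e-01]
 [ 0.00000000e+00  0.00000000e+00  0.00000000e+00  1.00000000e+00]] 384.39290251589273 318.350392786171 243.0308751198489 [-0.06314692  0.          0.          0.          0.        ]
```

View pics/w1.png

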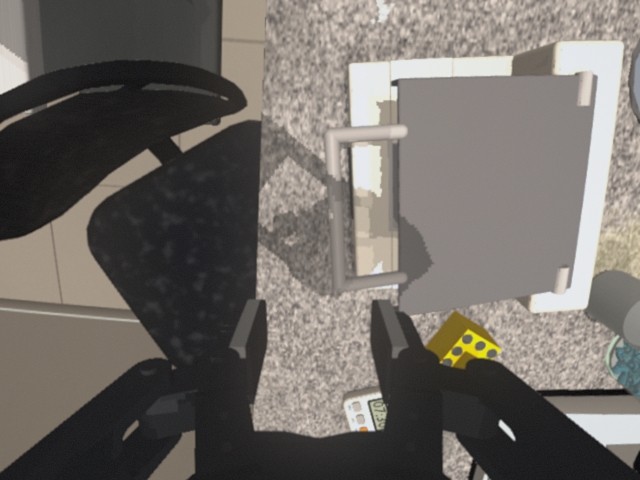

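The wrist view shows the bar running from (333,133) to (339,290), the plate's front edge at x≈398, and the fingers at the bottom. I'll cast those points to z=0.158.

```bash
cat >> h.py <<'E'
def wcast(d,uv,z):
    K=np.array([[d["fx"],0,d["cx"]],[0,d["fy"],d["cy"]],[0,0,1.]])
    p=cv2.undistortPoints(np.array([[uv]],float),K,np.array(d["D"],float))[0,0]
    M=d["mount"]; R0=R.from_rotvec(d["rot"]); c=R0.apply(M[:3,3])+d["pos"]; v=R0.apply(M[:3,:3]@np.array([p[0],p[1],1]))
    return c+v*(z-c[2])/v[2]
E
python3 - <<'E'
from h import *
d=np.load("w1.npz")
a=wcast(d,(333,133),.158);b=wcast(d,(339,288),.158); print(a,b,(a+b)/2,np.linalg.norm(a-b),np.arctan2(-(a-b)[0],(a-b)[1]))
from station import ctrl
rel(ctrl.get_obs(),[.4695,-.2119,.139],down(EX))
E
```

```text
[ 0.46674766 -0.15541124  0.158     ] [ 0.48075096 -0.26303713  0.158     ] [ 0.47374931 -0.20922418  0.158     ] 0.10853305409420842 0.12938401975314864
row [0.0145, 0.0095, 0.1087] [-0.001, -0.0, -0.055]
```

```bash
python3 -m jog '[[[0.016,0.0115,0.05],[0,0,-0.055]],[[0.016,0.0115,0.09],[0,0,-0.055]],[[0.016,0.0115,0.1087],[0,0,-0.055]],[[0.016,0.0115,0.1087],[0,0,-0.055]]]' 0.5 20
python3 -m jog '[[[0,0,0],[0,0,0]],[[0,0,0],[0,0,0]],[[0,0,0],[0,0,0]]]' 0.25
python3 - <<'E'
from h import *
from station import ctrl,optics
o=ctrl.get_obs()
d=optics.get_image("wrist"); cv2.imwrite("pics/w2.png",d["image"])
np.savez("w2.npz",pos=o["tool_pos"],rot=o["tool_rot"],**d)
E
```

```text
t: 1.75
tool_pos: [0.4691, -0.2088, 0.135]
tool_rot: [-2.065, -2.357, 0.002]
contact_force: [-0.1, 0.2, 0.1]
opening: 0.0427
grip_force: 0.0
t: 2.05
tool_pos: [0.4733, -0.2104, 0.1418]
tool_rot: [2.066, 2.362, 0.001]
contact_force: [1.1, 0.1, 0.3]
opening: 0.0212
grip_force: 0.0
```

View pics/w2.png

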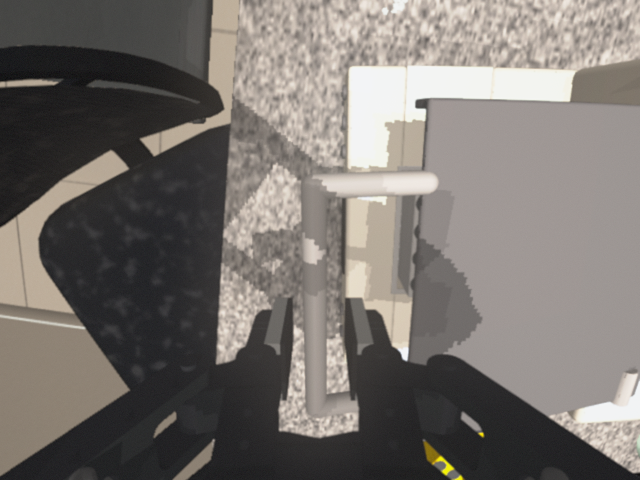

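The bar (column 315) sits nearly centred between the fingers (291 and 347, mid 319), so I shift -1 mm and close.

```bash
python3 -m jog '[[[0,-0.0012,0],[0,0,0]],[[0,-0.0012,0],[0,0,0]],[[0,-0.0012,0],[0,0,0]],[[0,-0.0012,0],[0,0,0]],[[0,-0.0012,0],[0,0,0]]]' 0 25
python3 - <<'E'
from h import *
from station import ctrl
o=ctrl.get_obs(); print(o["wrist_torque"])
g=np.array(o["tool_pos"])+[0,0,.019]; v=g-H; x=v@EX; print("grip in heater",x,v@EY,v[2],np.hypot(x,v[2]))
th0=np.arctan2(v[2],-x); print(th0)
r=np.hypot(x,v[2])
for th in np.linspace(th0,1.68,26)[1:]:
    print(round(th,2), "y %.3f z %.3f"%(-r*np.cos(th)-x, -(r*np.sin(th)-v[2])))
E
```

```text
t: 2.6
tool_pos: [0.4711, -0.2096, 0.1396]
tool_rot: [2.067, 2.365, -0.0]
contact_force: [0.2, -1.2, 1.2]
opening: -0.0002
grip_force: 0.4
[-0.09106284  0.00596828 -0.04078439]
grip in heater -0.1838023539391683 0.0016135782545751384 0.037619987576296005 0.1876128161369046
0.20188794158302864
0.26 y 0.003 z -0.011
0.32 y 0.006 z -0.021
0.38 y 0.010 z -0.032
0.44 y 0.014 z -0.042
0.5 y 0.019 z -0.052
0.56 y 0.025 z -0.062
0.62 y 0.031 z -0.071
0.67 y 0.037 z -0.080
0.73 y 0.045 z -0.088
0.79 y 0.052 z -0.096
0.85 y 0.060 z -0.104
0.91 y 0.069 z -0.111
0.97 y 0.078 z -0.117
1.03 y 0.087 z -0.123
1.09 y 0.097 z -0.129
1.15 y 0.107 z -0.133
1.21 y 0.117 z -0.138
1.27 y 0.128 z -0.141
1.33 y 0.138 z -0.144
1.38 y 0.149 z -0.147
1.44 y 0.160 z -0.148
1.5 y 0.171 z -0.150
1.56 y 0.182 z -0.150
1.62 y 0.193 z -0.150
1.68 y 0.204 z -0.149
```

The fingers shut without the bar, so I look again.

Run:
```python
from h import *
from station import ctrl,optics
o=ctrl.get_obs()
d=optics.get_image("wrist"); s=optics.get_image("scene"); np.savez("w3.npz",pos=o["tool_pos"],rot=o["tool_rot"],**d)
cv2.imwrite("pics/w3.png",np.hstack([cv2.resize(d["image"][150:450,200:500],(400,400)),cv2.resize(s["image"][180:300,260:400],(400,343))[:343].repeat(1,0) if 0 else cv2.resize(s["image"][180:320,260:400],(400,400),interpolation=cv2.INTER_CUBIC)]))
```

```text
(no output)
```

View pics/w3.png

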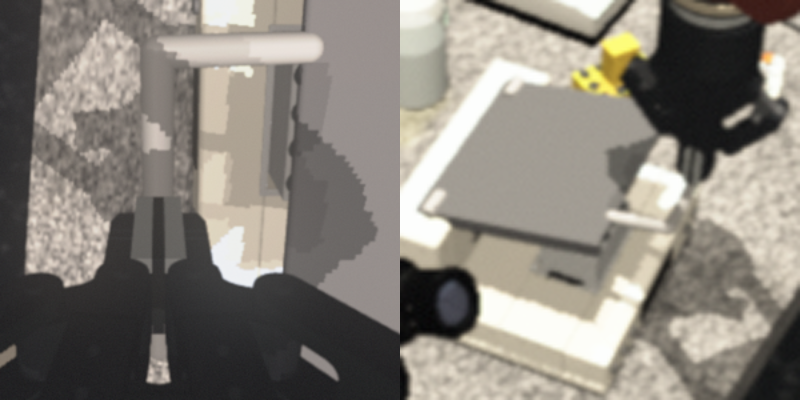

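The shut fingertips hide the bar and stand above it, so the bar is lower than I took it to be. I'll triangulate it between the two wrist views.

```bash
cat >> h.py <<'E'
def wray(d,uv):
    a=wcast(d,uv,0.); b=wcast(d,uv,.1); return a,b-a
def triw(d1,u1,d2,u2):
    c1,v1=wray(d1,u1);c2,v2=wray(d2,u2)
    s=np.linalg.lstsq(np.c_[v1,-v2],c2-c1,rcond=None)[0]
    a,b=c1+s[0]*v1,c2+s[1]*v2; return (a+b)/2,np.linalg.norm(a-b)
E
python3 - <<'E'
from h import *
w1,w2,w3=[np.load(f"w{i}.npz") for i in(1,2,3)]
for d,u in((w2,(313,183)),(w3,(318.5,184))): print(triw(w1,(333,133),d,u))
print(triw(w1,(339,288),w2,(318,405)))
for z in(.11,.121,.13,.14): print(z,[np.linalg.norm(wcast(d,u,z)-wcast(d,v,z)) for d,u,v in((w1,(333,133),(339,288)),(w2,(313,183),(318,405)))],wcast(w2,(313,183),z),wcast(w2,(318,405),z))
from station import ctrl; rel(ctrl.get_obs(),[.4711,-.2096,.2])
E
```

```text
(array([ 0.46593928, -0.1551143 ,  0.16560485]), np.float64(0.0010630786227787373))
(array([ 0.46611189, -0.15534397,  0.15738723]), np.float64(0.0013270912157101954))
(array([ 0.48168509, -0.26527031,  0.15295783]), np.float64(0.0009319405853588915))
0.11 [np.float64(0.1289204805740528), np.float64(0.14000819250207008)] [ 0.46597833 -0.16370603  0.11      ] [ 0.48720103 -0.30209639  0.11      ]
0.121 [np.float64(0.12424836200575519), np.float64(0.1322097271577618)] [ 0.46586776 -0.16198403  0.121     ] [ 0.48590836 -0.29266603  0.121     ]
0.13 [np.float64(0.12042571954078433), np.float64(0.12582916460332771)] [ 0.46577729 -0.16057512  0.13      ] [ 0.48485071 -0.28495029  0.13      ]
0.14 [np.float64(0.1161783390241501), np.float64(0.11873965065395646)] [ 0.46567677 -0.15900966  0.14      ] [ 0.48367555 -0.27637724  0.14      ]
row [-0.0001, 0.0, -0.0604] [0.0, 0.0, 0.0]
```

```bash
python3 -m jog '[[[0,0,0],[0,0,0]],[[0,0,0],[0,0,0]],[[0,0,0.02],[0,0,0]],[[0,0,0.02],[0,0,0]],[[0,0,0.02],[0,0,0]]]' 0.3
python3 -m jog '[[[0,0,0],[0,0,0]],[[0,0,0],[0,0,0]],[[0,0,0],[0,0,0]],[[0,0,0],[0,0,0]],[[0,0,0],[0,0,0]]]' 0 25
python3 - <<'E'
from h import *
from station import ctrl,optics
o=ctrl.get_obs()
d=optics.get_image("wrist"); s=optics.get_image("scene"); np.savez("w4.npz",pos=o["tool_pos"],rot=o["tool_rot"],**d)
cv2.imwrite("pics/w4.png",np.hstack([cv2.resize(d["image"][150:450,200:500],(400,400)),cv2.resize(s["image"][180:320,260:400],(400,400),interpolation=cv2.INTER_CUBIC)]))
E
```

```text
t: 3.2
tool_pos: [0.4705, -0.2091, 0.119]
tool_rot: [-2.067, -2.364, 0.0]
contact_force: [-0.3, -0.1, 0.1]
opening: 0.025
grip_force: 0.0
t: 3.7
tool_pos: [0.471, -0.2097, 0.1198]
tool_rot: [2.068, 2.365, -0.001]
contact_force: [-2.6, -0.8, 0.7]
opening: 0.0087
grip_force: 24.5
```

The grip now holds the bar: opening 8.7 mm, 24.5 N. I follow the hinge arc in pieces and watch the force.

```bash
python3 -m jog '[[[0,0.001,-0.005],[0,0,0]],[[0,0.003,-0.011],[0,0,0]],[[0,0.0045,-0.016],[0,0,0]],[[0,0.006,-0.021],[0,0,0]],[[0,0.006,-0.021],[0,0,0]]]'
python3 - <<'E'
from h import *
from station import ctrl
o=ctrl.get_obs(); f=np.array(o["contact_force"]); print("fx fy fz",f@EX,f@EY,f[2],o["wrist_torque"],o["opening"],o["grip_force"])
E
```

```text
t: 4.3
tool_pos: [0.476, -0.209, 0.1412]
tool_rot: [-2.066, -2.364, 0.004]
contact_force: [-7.2, -1.5, 2.6]
opening: 0.0088
grip_force: 24.8
fx fy fz -7.283516559477837 -0.5052900561611755 2.583324198605636 [-0.35231424  1.20252969  0.06899181] 0.008793330675167481 24.784757494926453
```

View pics/w4.png

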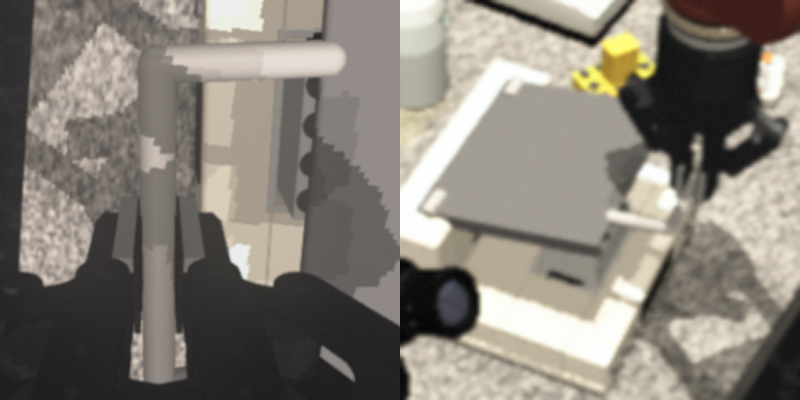

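The bar is held between the pads. There is a -7 N force along x, so I'm pushing too far back; I ease 3 mm forward and read again.

```bash
python3 -m jog '[[[0,-0.003,0],[0,0,0]],[[0,-0.003,0],[0,0,0]],[[0,-0.003,0],[0,0,0]]]'
python3 - <<'E'
from h import *
from station import ctrl,optics
o=ctrl.get_obs(); f=np.array(o["contact_force"]); print("fx fy fz",f@EX,f@EY,f[2],o["wrist_torque"],o["opening"],o["grip_force"])
d=optics.get_image("wrist"); s=optics.get_image("scene"); np.savez("w5.npz",pos=o["tool_pos"],rot=o["tool_rot"],**d)
cv2.imwrite("pics/w5.png",np.hstack([cv2.resize(d["image"][150:450,200:500],(400,400)),cv2.resize(s["image"][180:320,260:400],(400,400),interpolation=cv2.INTER_CUBIC)]))
E
```

```text
t: 4.6
tool_pos: [0.4758, -0.2089, 0.1413]
tool_rot: [2.065, 2.362, 0.005]
contact_force: [5.2, -0.4, -2.6]
opening: 0.0088
grip_force: 24.5
fx fy fz 5.13472010824125 -1.074456505778361 -2.636960306136923 [-0.15928965 -0.75858313  0.0180927 ] 0.008846338922157209 24.485726952552795
```

```bash
cat > f.py <<'E'
from h import *
from station import ctrl
o=ctrl.get_obs(); f=np.array(o["contact_force"]); p=np.array(o["tool_pos"])
print("fx fy fz",np.round([f@EX,f@EY,f[2]],1),"T",np.round(o["wrist_torque"],2),"rel hinge x,z",round((p-H)@EX,4),round(p[2]-.121,4),o["opening"],o["grip_force"])
E
python3 -m jog '[[[0,0.005,-0.0114],[0,0,0]],[[0,0.010,-0.0237],[0,0,0]],[[0,0.0159,-0.0356],[0,0,0]],[[0,0.0225,-0.0471],[0,0,0]],[[0,0.0225,-0.0471],[0,0,0]]]'
python3 -m jog '[[[0,0,0],[0,0,0]],[[0,0,0],[0,0,0]]]';python3 f.py
```

```text
t: 5.2
tool_pos: [0.4978, -0.2057, 0.1906]
tool_rot: [2.066, 2.365, 0.003]
contact_force: [-2.7, 2.8, 2.2]
opening: 0.009
grip_force: 24.8
t: 5.4
tool_pos: [0.4961, -0.2058, 0.188]
tool_rot: [-2.067, -2.365, 0.0]
contact_force: [-4.0, 1.9, 2.9]
opening: 0.0087
grip_force: 24.9
fx fy fz [-3.8  2.4  2.9] T [0.37 0.63 0.03] rel hinge x,z -0.1585 0.067 0.008699352529866058 24.88433450460434
```

```bash
python3 -m jog '[[[0,0.008,-0.0128],[0,0,0]],[[0,0.0172,-0.0247],[0,0,0]],[[0,0.0275,-0.0358],[0,0,0]],[[0,0.0388,-0.0461],[0,0,0]],[[0,0.0388,-0.0461],[0,0,0]]]'
python3 -m jog '[[[0,0,0],[0,0,0]],[[0,0,0],[0,0,0]]]' >/dev/null;python3 f.py
```

```text
t: 5.9
tool_pos: [0.5364, -0.2004, 0.2356]
tool_rot: [2.066, 2.365, 0.003]
contact_force: [-3.3, 4.0, 3.6]
opening: 0.0089
grip_force: 25.4
fx fy fz [-2.3  5.1  3.8] T [ 0.71  0.57 -0.04] rel hinge x,z -0.1196 0.1132 0.008932031120564898 25.449257791042328
```

```bash
python3 -m jog '[[[0.001,0.0123,-0.0109],[0,0,0]],[[0.0014,0.025,-0.0192],[0,0,0]],[[0.0016,0.0383,-0.0265],[0,0,0]],[[0.0018,0.0522,-0.0327],[0,0,0]],[[0.0018,0.0522,-0.0327],[0,0,0]]]'
python3 -m jog '[[[0,0,0],[0,0,0]],[[0,0,0],[0,0,0]]]' >/dev/null;python3 f.py
```

```text
t: 6.6
tool_pos: [0.5874, -0.1932, 0.2673]
tool_rot: [2.065, 2.362, -0.0]
contact_force: [-0.7, -1.0, 3.3]
opening: 0.009
grip_force: 25.2
fx fy fz [-0.7 -3.   2.9] T [-0.52  0.06  0.05] rel hinge x,z -0.0676 0.1458 0.008626761206297158 25.238288640975952
```

```bash
python3 -m jog '[[[0,0.017,-0.0066],[0,0,0]],[[0,0.0355,-0.0111],[0,0,0]],[[0,0.0543,-0.0138],[0,0,0]],[[0,0.0733,-0.0146],[0,0,0]],[[0,0.092,-0.0134],[0,0,0]]]'
python3 -m jog '[[[0,0.001,0],[0,0,0]],[[0,0.001,0],[0,0,0]],[[0,0.001,0],[0,0,0]]]' >/dev/null;python3 f.py
```

```text
t: 7.3
tool_pos: [0.6772, -0.1805, 0.2803]
tool_rot: [2.069, 2.364, -0.002]
contact_force: [-3.0, -1.9, -1.2]
opening: 0.0089
grip_force: 24.5
fx fy fz [ 2.4 -3.2  1.7] T [-0.49 -0.38  0.04] rel hinge x,z 0.0254 0.1589 0.008659919332345946 25.170261561870575
```

Cover is at about 1.70 rad by the arc fit. I release, lift off and look at the block.

```bash
python3 -m jog '[[[0,0,0],[0,0,0]],[[0,0,0],[0,0,0]],[[0,0,-0.03],[0,0,0]],[[0,0,-0.06],[0,0,0]],[[0,0,-0.09],[0,0,0]]]' 0.35
python3 - <<'E'
from h import *
from station import ctrl
o=ctrl.get_obs(); rel(o,O+.0036*EX-.06*EX+[0,0,.33],down(-EY)); rel(o,O+.0036*EX-.06*EX+[0,0,.33],down(EY)); print(np.round(o["q"],2))
E
```

```text
t: 8.1
tool_pos: [0.6775, -0.1791, 0.3697]
tool_rot: [-2.065, -2.363, 0.001]
contact_force: [1.1, -0.6, -0.5]
opening: 0.0299
grip_force: 0.0
row [-0.0042, -0.1811, 0.0401] [-0.003, 0.0, 1.573]
row [-0.0042, -0.1811, 0.0401] [-0.0, -0.003, -1.569]
[-0.36  0.19  1.2   0.    1.75 -0.5 ]
```

```bash
python3 -m jog '[[[-0.004,-0.05,0],[0,0,-0.15]],[[-0.004,-0.1,0.01],[0,0,-0.3]],[[-0.004,-0.15,0.02],[0,0,-0.45]],[[-0.004,-0.181,0.04],[0,0,-0.6]],[[-0.004,-0.181,0.04],[0,0,-0.75]]]' 0.65 >/dev/null
python3 -m jog '[[[0,0,0],[0,0,-0.819]],[[0,0,0],[0,0,-0.819]],[[0,0,0],[0,0,-0.819]],[[0,0,0],[0,0,-0.819]],[[0,0,0],[0,0,-0.819]]]' >/dev/null
python3 -m jog '[[[0,0,0],[0,0,-0.0]],[[0,0,0],[0,0,0]],[[0,0,0],[0,0,0]]]'
python3 - <<'E'
from h import *
from station import ctrl,optics
o=ctrl.get_obs(); rel(o,O+.0036*EX-.06*EX+[0,0,.33],down(EY)); print(np.round(o["q"],2),o["opening"])
d=optics.get_image("wrist"); cv2.imwrite("pics/w6.png",d["image"]); np.savez("w6.npz",pos=o["tool_pos"],rot=o["tool_rot"],**d)
for n in("scene","top"):
    s=optics.get_image(n); np.savez(n+"1.npz",**s); cv2.imwrite(f"pics/{n}1.png",s["image"])
E
```

```text
t: 9.4
tool_pos: [0.4993, -0.2077, 0.3295]
tool_rot: [0.096, -3.14, -0.001]
contact_force: [0.0, 0.5, -0.6]
opening: 0.0555
grip_force: 0.0
row [0.0008, 0.0003, -0.0005] [0.001, -0.0, -0.071]
[-0.53 -0.19  1.65  0.    1.68 -2.16] 0.05551708206918251
```

View pics/w6.png

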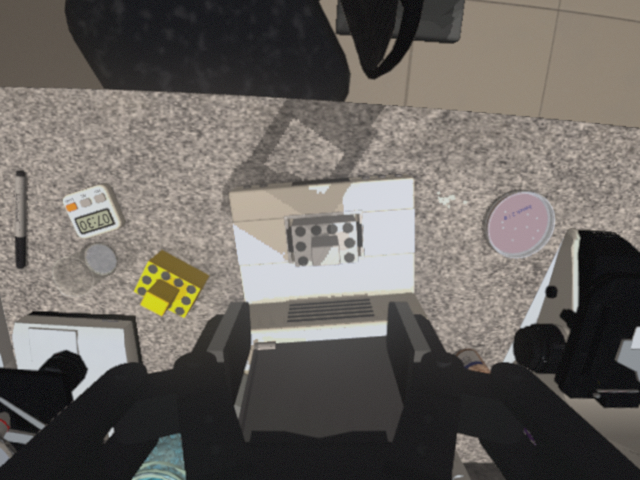

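The wrist view shows the cover standing open (grey plate at the bottom). The block is at about (325,240) with its stem near (325,250), and the heater's front deck corners are at (230,190) and (413,178). I compute the pose from these.

Run:
```python
from h import *
d=np.load("w6.npz"); im=d["image"]
# refine deck corners: bright mask front edge
a=wcast(d,(230,191),.045);b=wcast(d,(414,178),.045); e=(a-b)/np.linalg.norm(a-b)
# image left = which side?
e=e if e[1]>0 else -e; yaw=np.arctan2(-e[0],e[1]); ex=np.array([np.cos(yaw),np.sin(yaw),0])
print(a,b,np.linalg.norm(a-b),yaw,"O",(a+b)/2+.065*ex)
print("stem~ z.113",wcast(d,(325,250),.113))
cv2.imwrite("pics/w6z.png",cv2.resize(im[170:290,220:420],(800,480),interpolation=cv2.INTER_CUBIC))
```

```text
[ 0.50827807 -0.31131924  0.045     ] [ 0.47948742 -0.09586501  0.045     ] 0.21736933157499733 0.13284074757102918 O [ 0.55831007 -0.19498285  0.045     ]
stem~ z.113 [ 0.55199994 -0.19687237  0.113     ]
```

View pics/w6z.png

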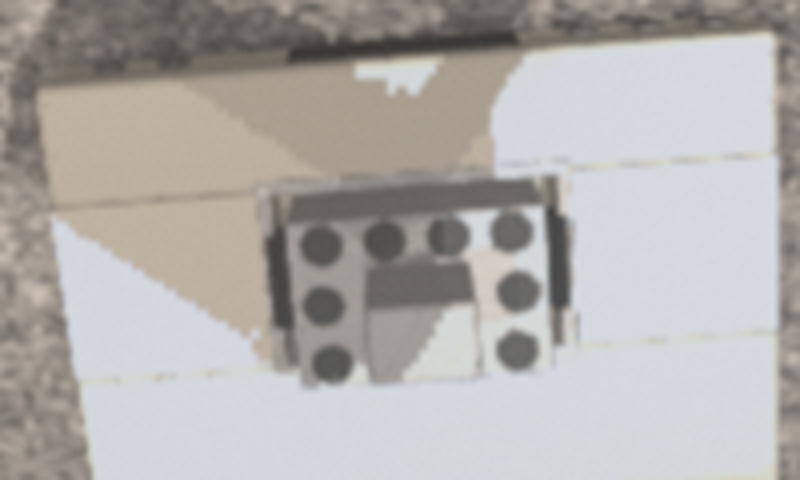

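The zoom shows the stem's top face with its centre at about (325.5,255.3), the ten-hole block top and the socket mouth around it.

Run:
```python
from h import *
from station import ctrl
d=np.load("w6.npz"); s=wcast(d,(325.5,255.3),.113)
q=[wcast(d,(220+u/4,170+v/4),.113) for u,v in((368,308),(473,302),(477,375),(370,380))]
print(s,np.linalg.norm(q[0]-q[1]),np.linalg.norm(q[1]-q[2]))
print("blk top corners mid",(wcast(d,(220+288/4,170+222/4),.073)+wcast(d,(220+550/4,170+207/4),.073))/2+.025*EX)
rel(ctrl.get_obs(),[s[0],s[1],.18],down(EY))
```

```text
[ 0.55785362 -0.19594955  0.113     ] 0.02751984187993676 0.020435432450312385
blk top corners mid [ 0.5587109  -0.19443597  0.073     ]
row [-0.059, 0.0082, 0.1498] [0.0, -0.0, -0.07]
```

```bash
python3 -m jog '[[[-0.03,0.004,0.045],[0,0,-0.07]],[[-0.059,0.008,0.085],[0,0,-0.07]],[[-0.059,0.008,0.12],[0,0,-0.07]],[[-0.059,0.008,0.15],[0,0,-0.07]],[[-0.059,0.008,0.15],[0,0,-0.07]]]' 0.65 >/dev/null
python3 -m jog '[[[0,0,0.04],[0,0,0]],[[0,0,0.07],[0,0,0]],[[0,0,0.085],[0,0,0]],[[0,0,0.085],[0,0,0]],[[0,0,0.085],[0,0,0]]]'
python3 - <<'E'
from h import *
from station import ctrl,optics
o=ctrl.get_obs(); rel(o,[.558,-.1955,.077],down(EY))
d=optics.get_image("wrist"); cv2.imwrite("pics/w7.png",cv2.resize(d["image"][140:460,180:460],(700,800))[:600]); np.savez("w7.npz",pos=o["tool_pos"],rot=o["tool_rot"],**d)
E
```

```text
t: 10.55
tool_pos: [0.5591, -0.1968, 0.0969]
tool_rot: [-0.209, 3.132, -0.002]
contact_force: [-0.7, 0.7, 1.1]
opening: 0.0556
grip_force: 0.0
row [0.0009, 0.0015, 0.0199] [-0.002, 0.002, 0.001]
```

View pics/w7.png

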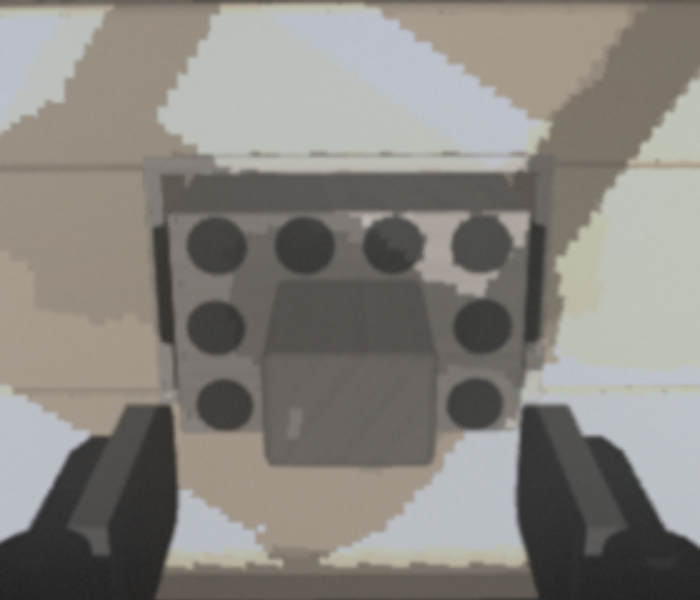

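This is my last picture. The stem (265–436, mid 350) is centred between the fingers (inner edges 177 and 519, mid 348). I check x numerically, then descend.

```bash
python3 - <<'E'
from h import *
d=np.load("w7.npz"); print(wcast(d,(320,140+408/2.5),.113), d["pos"], (np.array(wcast(d,(320,303.2),.113))-d["pos"])@EX)
E
python3 -m jog '[[[0.001,0.001,0.01],[0,0,0]],[[0.001,0.001,0.02],[0,0,0]],[[0.001,0.001,0.02],[0,0,0]],[[0.001,0.001,0.02],[0,0,0]]]'
python3 f.py
```

```text
[ 0.5578003  -0.19597427  0.113     ] [ 0.55907266 -0.19679605  0.09693434] -0.0011531326979271304
t: 11.0
tool_pos: [0.5564, -0.1951, 0.0742]
tool_rot: [0.209, -3.134, -0.001]
contact_force: [-0.7, 0.4, 0.5]
opening: 0.0557
grip_force: 0.0
fx fy fz [-0.6  0.5  0.5] T [ 0.08  0.02 -0.02] rel hinge x,z -0.0973 -0.0468 0.05566323288149475 0.0
```

```bash
python3 -m jog '[[[0,0,0],[0,0,0]],[[0,0,0],[0,0,0]],[[0,0,0],[0,0,0]],[[0,0,0],[0,0,0]],[[0,0,0],[0,0,0]]]' 0 100
python3 f.py
python3 -m jog '[[[0,0,0],[0,0,0]],[[0,0,0],[0,0,0]]]'; python3 f.py
```

```text
t: 11.5
tool_pos: [0.5572, -0.1959, 0.0758]
tool_rot: [-0.209, 3.134, -0.002]
contact_force: [-1.6, -1.4, 4.6]
opening: 0.0281
grip_force: 99.9
fx fy fz [-1.8 -1.1  4.6] T [-0.26  0.36  0.07] rel hinge x,z -0.0966 -0.0452 0.028056622884636107 99.87523555755615
t: 11.7
tool_pos: [0.5572, -0.1959, 0.0758]
tool_rot: [-0.209, 3.134, -0.002]
contact_force: [-2.4, -2.4, 4.8]
opening: 0.0277
grip_force: 99.9
fx fy fz [-2.7 -2.   4.8] T [-0.28  0.35  0.16] rel hinge x,z -0.0966 -0.0452 0.02769508200347304 99.90319848060608
```

```bash
python3 -m jog '[[[0,0.0021,-0.0005],[0.06,0,0]],[[0,0.0042,-0.0012],[0.12,0,0]],[[0,0.0042,-0.0012],[0.12,0,0]]]'; python3 f.py
python3 -m jog '[[[0,-0.0021,-0.0008],[-0.06,0,0]],[[0,-0.0042,-0.0016],[-0.12,0,0]],[[0,-0.0042,-0.0016],[-0.12,0,0]]]'; python3 f.py
```

```text
t: 12.0
tool_pos: [0.5566, -0.1907, 0.0768]
tool_rot: [-0.21, 3.12, -0.191]
contact_force: [-1.2, -1.5, 4.7]
opening: 0.0279
grip_force: 99.9
fx fy fz [-1.4 -1.3  4.7] T [-0.5   0.21 -0.16] rel hinge x,z -0.0965 -0.0442 0.02788184977221049 99.93816018104553
t: 12.3
tool_pos: [0.5568, -0.1961, 0.0768]
tool_rot: [-0.206, 3.134, 0.002]
contact_force: [1.7, -1.4, -3.7]
opening: 0.0277
grip_force: 100.3
fx fy fz [ 1.5 -1.7 -3.7] T [-0.27 -0.49  0.21] rel hinge x,z -0.0971 -0.0442 0.027746417589382986 100.30637383460999
```

```bash
python3 -m jog '[[[0,-0.0022,-0.0008],[-0.06,0,0]],[[0,-0.0044,-0.0016],[-0.12,0,0]],[[0,-0.0044,-0.0016],[-0.12,0,0]],[[0,-0.0022,-0.0024],[-0.06,0,0]],[[0,0,-0.003],[0,0,0]]]'; python3 f.py
python3 -m jog '[[[0,0.0023,-0.0008],[0.06,0,0]],[[0,0.0046,-0.0016],[0.12,0,0]],[[0,0.0046,-0.0016],[0.12,0,0]],[[0,0.0023,-0.0024],[0.06,0,0]],[[0,0,-0.003],[0,0,0]]]'; python3 f.py
```

```text
t: 12.8
tool_pos: [0.5566, -0.1954, 0.0806]
tool_rot: [-0.206, 3.135, -0.004]
contact_force: [0.4, -4.6, -1.0]
opening: 0.0273
grip_force: 100.8
fx fy fz [-0.2 -4.7 -1. ] T [-0.12 -0.14  0.  ] rel hinge x,z -0.0971 -0.0404 0.02725558153026383 100.82842469215393
t: 13.3
tool_pos: [0.5564, -0.1949, 0.0832]
tool_rot: [0.212, -3.134, -0.001]
contact_force: [1.2, -2.5, -7.7]
opening: 0.0275
grip_force: 100.0
fx fy fz [ 0.9 -2.6 -7.7] T [-1.73 -0.44  0.05] rel hinge x,z -0.0973 -0.0378 0.027535431188776112 100.03053188323975
```

Rising well (+7.4 mm) with low pull. I continue.

```bash
python3 -m jog '[[[0,-0.0025,-0.0006],[-0.06,0,0]],[[0,-0.005,-0.0012],[-0.12,0,0]],[[0,-0.005,-0.0012],[-0.12,0,0]],[[0,-0.0025,-0.0018],[-0.06,0,0]],[[0,0,-0.0024],[0,0,0]]]'; python3 f.py
python3 -m jog '[[[0,0.0026,-0.0007],[0.06,0,0]],[[0,0.0052,-0.0014],[0.12,0,0]],[[0,0.0052,-0.0014],[0.12,0,0]],[[0,0.0026,-0.0021],[0.06,0,0]],[[0,0,-0.0027],[0,0,0]]]'; python3 f.py
```

```text
t: 13.8
tool_pos: [0.5565, -0.1954, 0.0862]
tool_rot: [0.206, -3.135, 0.003]
contact_force: [1.2, -4.7, -1.7]
opening: 0.0278
grip_force: 100.9
fx fy fz [ 0.5 -4.8 -1.7] T [-0.19 -0.07  0.02] rel hinge x,z -0.0972 -0.0348 0.027849590973627807 100.89443922042847
t: 14.3
tool_pos: [0.5586, -0.1959, 0.0947]
tool_rot: [-0.212, 3.131, -0.005]
contact_force: [-5.6, -0.1, 19.1]
opening: 0.0274
grip_force: 103.8
fx fy fz [-5.5  0.6 19.1] T [-0.89  1.31 -0.24] rel hinge x,z -0.0952 -0.0263 0.027418068494249437 103.77984881401062
```

The block has popped free (rise about 19 mm). I let it settle and read again.

```bash
python3 -m jog '[[[0,0,0],[0,0,0]],[[0,0,0],[0,0,0]],[[0,0,0],[0,0,0]]]'; python3 f.py
```

```text
t: 14.6
tool_pos: [0.5586, -0.196, 0.0948]
tool_rot: [-0.209, 3.131, -0.006]
contact_force: [-4.4, 1.0, 16.6]
opening: 0.0275
grip_force: 103.5
fx fy fz [-4.3  1.5 16.6] T [-0.63  1.2  -0.19] rel hinge x,z -0.0953 -0.0262 0.02750661544382935 103.5144567489624
```

```bash
python3 -m jog '[[[0,0,-0.003],[0,0,0]],[[0,0,-0.006],[0,0,0]],[[0,0,-0.006],[0,0,0]]]'; python3 f.py
```

```text
t: 14.9
tool_pos: [0.5563, -0.1939, 0.0948]
tool_rot: [0.209, -3.134, -0.003]
contact_force: [-0.2, -1.1, 0.2]
opening: 0.0276
grip_force: 101.5
fx fy fz [-0.4 -1.   0.2] T [0.26 0.15 0.  ] rel hinge x,z -0.0973 -0.0262 0.02758008897362419 101.5138328075409
```

```bash
python3 -m jog '[[[0,0,-0.003],[0,0,0]],[[0,0,-0.006],[0,0,0]],[[0,0,-0.006],[0,0,0]]]'; python3 f.py
```

```text
t: 15.2
tool_pos: [0.5565, -0.1948, 0.1007]
tool_rot: [0.209, -3.134, -0.001]
contact_force: [-0.6, 0.0, -4.1]
opening: 0.0274
grip_force: 100.8
fx fy fz [-0.6  0.1 -4.1] T [-0.06  0.03 -0.02] rel hinge x,z -0.0972 -0.0203 0.027421240610503054 100.81511735916138
```

Free: the tool carries only the block's weight (-4 N). I raise it another 13 mm and check for slip, level and the heater's position.

```bash
python3 -m jog '[[[0,0,-0.005],[0,0,0]],[[0,0,-0.009],[0,0,0]],[[0,0,-0.013],[0,0,0]],[[0,0,-0.013],[0,0,0]],[[0,0,-0.013],[0,0,0]]]'; python3 f.py
python3 - <<'E'
from h import *
from station import ctrl,optics
o=ctrl.get_obs(); Rm=R.from_rotvec(o["tool_rot"]).as_matrix(); print("tilt",Rm[:,2])
d=optics.get_image("wrist"); np.savez("w8.npz",pos=o["tool_pos"],rot=o["tool_rot"],**d)
s=optics.get_image("scene"); t=optics.get_image("top")
im=np.hstack([cv2.resize(d["image"],(400,300)),cv2.resize(s["image"][170:320,250:400],(300,300),interpolation=cv2.INTER_CUBIC)]); cv2.imwrite("pics/w8.png",im)
# heater shift between w6-time top image and now, and cover: diff away from arm
T1=np.load("top1.npz")["image"]
for n,a,b in(("top",T1,t["image"]),("scene",np.load("scene1.npz")["image"],s["image"])):
    g=[cv2.cvtColor(i,cv2.COLOR_BGR2GRAY) for i in(a,b)]
    if n=="top": box=(slice(180,225),slice(240,380))
    else: box=(slice(280,325),slice(255,360))
    sh,r=cv2.phaseCorrelate(g[0][box].astype(np.float32),g[1][box].astype(np.float32)); print(n,sh,r)
# front deck corner rows now in wrist view: white-edge search along heater front
E
```

```text
t: 15.7
tool_pos: [0.5569, -0.1952, 0.1145]
tool_rot: [-0.209, 3.134, -0.0]
contact_force: [-0.0, 0.8, -4.3]
opening: 0.0277
grip_force: 100.8
fx fy fz [ 0.1  0.8 -4.3] T [-0.02 -0.    0.02] rel hinge x,z -0.0968 -0.0065 0.027745393139534797 100.83286643028259
tilt [ 4.22736086e-04 -1.70534102e-04 -9.99999896e-01]
top (-0.13706737751246578, 0.6137102147332172) 0.32649742202994264
scene (-0.246495622471393, 0.7997112401490405) 0.7588272389070487
```

Run:
```python
from h import *
np.set_printoptions(precision=4,suppress=True)
for n,z in(("w7",.073),("w8",.1117)):
    d=np.load(n+".npz"); g=cv2.cvtColor(d["image"],cv2.COLOR_BGR2GRAY)
    m=(g<85).astype(np.uint8)
    cs,_=cv2.findContours(m,cv2.RETR_LIST,cv2.CHAIN_APPROX_NONE)
    out=[]
    for c in cs:
        a=cv2.contourArea(c)
        if 150<a<1500 and len(c)>5:
            (x,y),(w,h),_=cv2.fitEllipse(c)
            if min(w,h)/max(w,h)>.7 and 200<x<440 and 150<y<350:
                p=wcast(d,(x,y),z); out.append([x,y,w,h,(p-d["pos"])@EX*1e3,(p-d["pos"])@EY*1e3])
    print(n); print(np.round(sorted(out,key=lambda r:(round(r[1]/15),r[0])),1))
    tuple(d["pos"])
```

```text
w7
[[266.4 238.   21.2  23.3 -18.2 -26.6]
 [301.5 238.1  22.2  23.5 -18.2  -8.5]
 [336.5 238.2  21.1  22.5 -18.2   9.5]
 [372.1 237.3  20.5  21.7 -18.7  28. ]
 [266.2 270.8  20.3  22.6  -0.  -27.5]
 [372.6 270.3  21.1  22.9  -0.4  29. ]
 [269.5 301.5  19.1  21.6  18.1 -26.4]
 [369.5 301.1  18.8  21.3  17.7  28.1]]
w8
[[259.7 255.2  23.5  25.7 -16.3 -27.1]
 [298.6 255.3  24.5  25.7 -16.3  -9. ]
 [337.7 255.3  24.1  25.5 -16.3   9.2]
 [376.9 254.5  22.6  23.9 -16.8  27.5]]
```

The hole spacing (54.6 mm, matching the seated view) and equal rows show the block level at the expected height: underside about 2 cm above the rim. The heater moved less than 1 px in both views.

```bash
python3 -c "
from station import job; print(job.finish_job())"
```

```text
the job is handed in; nothing more can be done
None
```

I handed the job in with the cover open at about 1.70 rad and the block rocked free, held level about 2 cm above the socket rim; the heater shifted by under a pixel (about 1.5 mm) after the cover was opened, and I did not re-check the cover angle after lifting the block.

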